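Set the block heater's timer to 15 minutes and start it

ROBOT

A 7-joint arm with a two-finger parallel gripper is mounted at the origin on the work surface. World frame = base frame: x ahead of the robot, y to its left, z up, the work surface at z = 0. Lengths are in m, angles in rad, forces in N, time in s.
With the tool pointing down it reaches from about 0.425 to 0.875 m from the base axis. Payload 9.9 kg.
Tool frame: the origin (TCP) lies between the finger pads; the fingertips stand 19 mm ahead of it and the grasp point (between the pads) is the TCP; z points along the fingers, y is the direction in which the jaws open and shut (so a half turn about z gives the same grasp; the last joint's range is limited). The gripper opens to 85 mm and grips with 20 to 120 N. Pads are 22 mm wide; open, the fingers measure 114 mm over their backs; the gripper's body (76 mm by 85 mm) begins 54 mm behind the grasp point. The pads swing forward as they close: fully open they stand 13 mm farther back than shut.
Start: joints at [1.031, 0.576, 0.025, 1.437, -0.015, 1.129, -0.057], TCP at [0.297, -0.606, 0.25] pointing down, gripper open.
Joint ranges: [-2.76, 2.76], [-0.34, 2.15], [-1.52, 1.57], [0.19, 2.46], [-1.09, 4.23], [0.17, 1.99], [-2.82, 2.82]. Speed limits (rad/s): [2.22, 2.22, 3.01, 3.01, 3.14, 3.14, 3.14].

INTERFACE

Orientations are given as a unit quaternion [x, y, z, w].
In Python, from station import arm gives the robot as it stands. The module is installed in compiled form; this text tells all that it offers.
- The arm moves only by the tool move_arm, never from a script. Its argument "moves" is a list of rows, each an object of numbers: "wx", "wy", "wz": the turn, a rotation vector about the tool's x, y, z in rad; "tx", "ty", "tz": the shift along the tool's x, y, z in cm; "fingers": the finger opening in cm, from 0 to 8.54. In form: [{"wx": .., "wy": .., "wz": .., "tx": .., "ty": .., "tz": .., "fingers": ..}, ...]. A call has 1 to 20 rows; each row is the pose to reach, as a shift and turn from the pose measured when the call began, along the tool's axes at that moment; what a row does not reach only later rows make up. A row lasts 1/8 s, in which the tool goes at most 62.5 mm and 10.7 degrees, less where a joint would pass 70% of its speed; a pose out of reach is approached as far as the arm can. A call with a gripper value outside its range is refused whole. The fingers move at their own pace and stop on an object; "force" is the grip in N (left out, the last holds). Time passes only in rows, so rows that repeat a pose let the fingers close. It gives the time, the measured TCP pose, the force and the opening at its end, in the units of the state.
- arm.state(): the state, without advancing time (a new reading comes with each control period).
- arm.capture(name): name is "scene" or "top" or "wrist"; returns (picture, depth): 384x512x3 uint8, blue, green, red; 384x512 float32, m along the optical axis (not along the pixel's ray), 0 where there is no reading.
- arm.get_calibration(name): a dict with "camera_matrix" (3x3 intrinsics, pixels), "xyz" and "rotation" of the camera in the world. Camera axes: x right, y down, z forward; pixel columns grow to the right and rows downward; lengths in m; the calibration is good to about 2 mm. A picture is of the moment at which its call begins: read the wrist's pose just before it. get_calibration takes no time and is no camera call; for the wrist camera it gives the pose at the moment of the call.
- arm.sign_off(): hands the job in, once; it reports no verdict.
The state is a dict: "clock": time; "qpos": joint angles; "qd": joint speeds; "joint_efforts": joint torques, N m; "ee_pos": TCP position; "tool_rot": TCP orientation; "contact_force": force on the tool from outside, world axes, zero at the start; "wrist_torque": the same for the moment, N m; "grip_width": opening from 0.0 (shut) to 1.0 (fully open).
Only numpy, scipy, OpenCV 4.12 (cv2) and the standard library are available. Lean on these libraries where they do the work, as an engineer would, in place of code of your own. Each camera call takes 0.05 s, during which the arm holds its last target.

TASK

The sample tubes are already in the block heater. With the fingers together, push the grip bar of the timer dial round with a fingertip until its pointer line is on the 15-minute line of the scale, then press the start button fully down and let it come up again. Only touch: do not grip, force or lift anything, do not press start before the timer is set, do not shove the heater, and leave the temperature dial, the tubes and everything else on the table as they are.

Things in the scene. Friction and masses are not known exactly. Their poses are not given: they have to be found in the camera images.
- heater: Block heater (dry bath), 290 mm deep (x), 250 wide (y), loose on rubber feet, about 3 kg; shoving it over 10 mm is a fault. Origin: centre of its underside, on the table; x from its low front to its high back, y to the operator's left, z up. Front: a level control deck, 62 mm above the table, x -143 to -11 mm. Behind it the housing rises to 90 mm and the tubes' caps to 119 mm.
- timer_dial (a joint): Angle of the timer dial, rad: 0 on the 0-minute line, growing clockwise seen from above to 5.236 (300 deg) at 60 minutes; 5 deg a minute, so 15 minutes is 1.309. Starts between 25 and 58 minutes. Turns both ways between end stops, stays where left, needs 0.045 N m (2 N near the bar's end). The pointer's direction in the heater's frame, anticlockwise from its +x, is 150 deg minus this angle.
- dial_axis (a point): On the turning axis of the timer dial, level with its top, 88 mm above the table; heater frame x -82, y -60 mm. It is the larger dial, on the operator's right: a grey skirt 68 mm in diameter, 63 to 67 mm above the table, crossed by an upright straight black grip bar, 67 to 88 mm above the table, by which it is pushed round.
- dial_pointer (a point): Pointer end of the timer's grip bar, on its top edge, 32 mm from the axis, marked by a white line on the bar's top and end. The bar is 10 mm wide from 14 mm outwards on this side; its middle and its tail, which ends 26 mm from the axis on the other side, are 14 mm wide.
- line_15 (a point): Middle of the 15-minute line on the deck, 45 mm from the dial's axis. The scale round the dial has 13 dark radial lines, one every 5 minutes (25 deg), clockwise; 0, 15, 30, 45 and 60 are longer (17 mm) and broader (3 mm). In the heater's frame, anticlockwise from +x, 0 lies at 150 deg (front left), 15 at 75 deg (left), 30 at 0 (back), 45 at -75, 60 at -150 (front right).
- start_top (a point): Centre of the top of the start button, the only button on the deck: a plain round grey cap 25 mm in diameter in a steel bezel, 10 mm proud of the deck, 72 mm above the table; heater frame x -105, y +30 mm, 93 mm from the timer's axis. It is pressed straight down.
- start (a joint): Travel of the start button, m: 0 up, 0.005 fully down; a spring brings it back; about 4 N holds it fully down.
- temp_dial (a joint): Angle of the temperature dial, rad; leave it alone.
- temp_axis (a point): Centre of the top of the temperature dial: a smaller, round fluted black knob, 34 mm in diameter, its top 80 mm above the table, on the operator's left of the deck; heater frame x -60, y +85 mm. Leave it alone.
- tube0_mid (a point): Capped sample tube standing in the well block, 14 mm in diameter, cap 18 mm, 69 mm long; point at its middle. Leave in place.
- tube1_mid (a point): As tube0.
- tube2_mid (a point): As tube0.
- cassette0: White test cassette 70 x 21 x 5 mm lying on the table to the right of the heater. Leave it alone.
- cassette1: As cassette0.
- bottle: White dropper bottle with a blue cap, 27 mm in diameter, 72 mm high, standing to the left of the heater; origin under its foot. Leave it alone.
- pen: Blue pen 140 mm long lying to the right of the heater. Leave it alone.
- cap: Loose blue cap, 16 mm in diameter, 18 mm high, standing on the table to the left. Leave it alone.

How it is judged:
On the way, in this order (a step that is already met when the one before it is completed fails the run):
1. the timer dial stands still with its pointer on the 15-minute line (value of joint timer_dial between 1.219 and 1.399 rad and velocity of joint timer_dial between -0.1 and 0.1 rad/s), for 0.25 s.
2. the start button is pressed fully down with the timer still at 15 minutes (value of joint start above 0.004 m and value of joint timer_dial between 1.219 and 1.399 rad), for 0.05 s.
At the end, for the whole second after the job is handed in: The timer's pointer is within 5 degrees (1 minute) of the 15-minute line, the start button has been pressed to the bottom after that and is up again, and the heater stands where it stood (within 10 mm) (value of joint timer_dial between 1.219 and 1.399 rad and value of joint start below 0.001 m and linear speed of heater below 0.01 m/s and distance of heater from where it was at the start of the episode below 0.01 m); the robot touches nothing.
It fails at once if start pressed (more than 3 mm) while the timer is not at 15 minutes (value of joint start above 0.003 m and not (value of joint timer_dial between 1.219 and 1.399 rad)).
It fails at once if the heater lifted, tipped or shoved (more than 10 mm) (distance of any of heater, dial_axis from where it was at the start of the episode above 0.01 m or angle between heater's own z axis and vertical above 0.04 rad).
It fails at once if the timer dial gripped or forced (more than 20 N of finger contact) (contact force between the fingers and timer_dial above 20 N).
It fails at once if the temperature dial pushed by the fingers or arm (more than 2 N) (contact force between any of the fingers, the arm and temp_dial above 2 N).
It fails at once if a sample tube, or anything else on the table, lifted or moved more than 20 mm (distance of any of tube0_mid, tube1_mid, tube2_mid, cassette0, cassette1, bottle, pen, cap from where it was at the start of the episode above 0.02 m).
It also fails if it takes over 54 s, if anything falls off the work surface, if the arm or the gripper's body presses on something with over 40 N, if the wrist force passes 120 N, or if a joint passes its speed limit or range.

## Working session

There is one attempt and no reset: what is moved stays moved. The work goes in short steps, Python scripts to look and compute and a tool call to move; the robot and the scene stay as the last step left them, time stands still between calls to the robot, and variables do not carry over. Pictures are saved under pics/ and viewed, and the job is handed in when it is done.

Besides the shell and the picture viewer there is one more tool, called after ">>>" as name([rows], argument=value, ...), one row to a line, values as JSON. move_arm: Moves the arm, as the interface text tells. Its arguments: {"type":"object","properties":{"moves":{"type":"array","items":{"type":"object","properties":{"wx":{"type":"number"},"wy":{"type":"number"},"wz":{"type":"number"},"tx":{"type":"number"},"ty":{"type":"number"},"tz":{"type":"number"},"fingers":{"type":"number"}}}},"force":{"type":"number"}},"required":["moves"]}

```bash
mkdir -p pics
python3 - <<'E'
from station import arm
import cv2,numpy as np
s=arm.state();print(s)
for n in("scene","top"):
    p,d=arm.capture(n);cv2.imwrite(f"pics/{n}0.png",p);np.save(f"{n}0.npy",d);print(n,arm.get_calibration(n))
E
```

```text
{'clock': 0.0, 'qpos': array([ 1.03117081,  0.57653882,  0.02485345,  1.43788786, -0.01498776,
        1.12899655, -0.05650394]), 'qd': array([ 4.69764495e-04,  4.25195723e-04,  1.03543539e-03, -1.11925348e-04,
        8.55829754e-05, -1.51239588e-03, -1.67873172e-04]), 'joint_efforts': array([ 1.00128796e-03, -7.65730476e+01,  2.25045249e+00, -2.85953039e+01,
        1.52713840e-02,  1.27561312e-02,  3.31295234e-05]), 'ee_pos': array([ 0.29695583, -0.605713  ,  0.24944545]), 'tool_rot': array([ 9.74136644e-01,  2.25958228e-01, -2.35352548e-04, -7.88552381e-04]), 'contact_force': array([ 0.52460257,  0.0788011 , -0.61924933]), 'wrist_torque': array([ 0.05602921, -0.01428583, -0.00386171]), 'grip_width': 1.0009069780062365}
scene {'camera_matrix': array([[418.67409134,   0.        , 262.61274112],
       [  0.        , 418.67409134, 197.88199033],
       [  0.        ,   0.        ,   1.        ]]), 'xyz': array([ 1.13146158, -0.51497345,  0.83581849]), 'rotation': array([ 0.85158817,  0.34705471, -0.14704712, -0.36431822])}
top {'camera_matrix': array([[476.20443755,   0.        , 255.41225952],
       [  0.        , 476.20443755, 194.4802523 ],
       [  0.        ,   0.        ,   1.        ]]), 'xyz': array([0.43461943, 0.03958153, 1.0776506 ]), 'rotation': array([-0.69638426,  0.71254245, -0.05722131,  0.06370195])}
```

View pics/scene0.png

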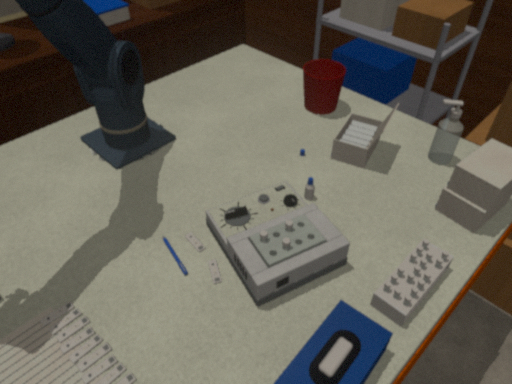

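View pics/top0.png

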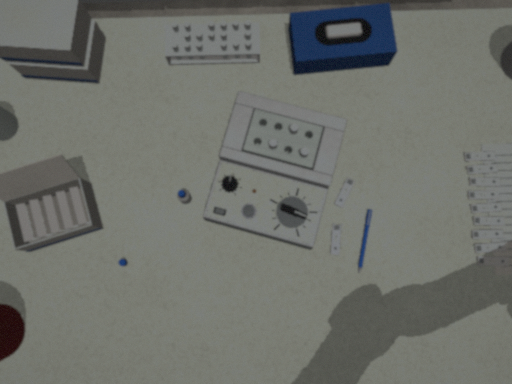

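```bash
cat > h.py <<'E'
import numpy as np,cv2
from scipy.spatial.transform import Rotation as R
def ray(c,u,v,z):
    K=c["camera_matrix"];r=R.from_quat(c["rotation"]).as_matrix()
    d=r@np.linalg.inv(K)@np.array([u,v,1.]);o=np.array(c["xyz"]);return o+d*(z-o[2])/d[2]
def proj(c,P):
    r=R.from_quat(c["rotation"]).as_matrix();q=(np.atleast_2d(P)-c["xyz"])@r@c["camera_matrix"].T;return q[:,:2]/q[:,2:]
E
python3 - <<'E'
import cv2
p=cv2.imread("pics/top0.png")[160:250,195:335];cv2.imwrite("pics/c1.png",cv2.resize(p,None,fx=5.5,fy=5.5,interpolation=cv2.INTER_CUBIC))
E
```

```text
(no output)
```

View pics/c1.png

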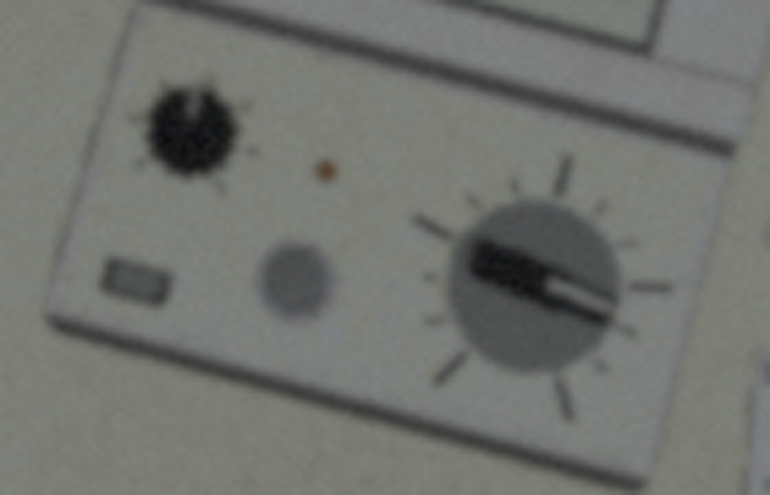

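Run:
```python
from station import arm
from h import *
c=arm.get_calibration("top")
def w(x,y,z): return ray(c,195+(x+.5)/5.5-.5,160+(y+.5)/5.5-.5,z)
A=[(533,287,.067,-82,-60),(295,281,.072,-105,30),(192,130,.08,-60,85)]
for a,r in((150,(448,369)),(75,(430,225)),(0,(565,175)),(-75,(652,287)),(-150,(567,402))):
    t=np.radians(a);A.append((*r,.062,-82+45*np.cos(t),-60+45*np.sin(t)))
W=np.array([w(*a[:3]) for a in A]);H=np.array([[a[3]/1e3,a[4]/1e3] for a in A])
wc=W[:,:2].mean(0);hc=H.mean(0)
z=((W[:,:2]-wc)@[1,1j])@np.conj((H-hc)@[1,1j]);yaw=np.angle(z)
Rm=np.array([[np.cos(yaw),-np.sin(yaw)],[np.sin(yaw),np.cos(yaw)]])
t=wc-Rm@hc
print("yaw",np.degrees(yaw),"t",t);print(((H@Rm.T+t)-W[:,:2])*1e3)
for a in(( -82,-60),(-105,30),(-60,85)):print(a,Rm@np.array(a)/1e3+t)
ax=Rm@np.array((-.082,-.06))+t
tip=w(610,310,.086)[:2];tail=w(473,255,.088)[:2]
d=tip-tail;print("tip",tip,np.degrees(np.arctan2(*(tip-ax)[::-1])),np.degrees(np.arctan2(d[1],d[0])), "heater ang",np.degrees(np.arctan2(d[1],d[0])-yaw))
np.savez("heater.npz",yaw=yaw,t=t)
s=arm.state();m=R.from_quat(s["tool_rot"]).as_matrix();print(m)
```

```text
yaw -16.690570934975394 t [0.66646631 0.00391104]
[[ 0.57888407 -0.61656463]
 [ 0.55902956 -0.18145063]
 [ 0.4674375   0.90850973]
 [ 0.40229689 -1.66670925]
 [-1.93084505 -1.5172906 ]
 [-1.12536199  0.9329007 ]
 [-0.32826159  1.17288672]
 [ 1.37682061  0.96771796]]
(-82, -60) [ 0.57068882 -0.03001051]
(-105, 30) [0.57450607 0.06280344]
(-60, 85) [0.63340637 0.10256214]
tip [ 0.55804576 -0.05708244] -115.03338210271366 -113.19488667004633 heater ang -96.50431573507093
[[ 8.97893211e-01  4.40212751e-01 -7.17840713e-04]
 [ 4.40213326e-01 -8.97892348e-01  1.24830647e-03]
 [-9.50232590e-05 -1.43684895e-03 -9.99998963e-01]]
```

```bash
cat >> h.py <<'E'
def cmd(s,P,psi):
    """s state; P world target; psi deg yaw of tool x, tool down"""
    m=R.from_quat(s["tool_rot"]).as_matrix();p=np.radians(psi)
    T=np.array([[np.cos(p),np.sin(p),0],[np.sin(p),-np.cos(p),0],[0,0,-1]])
    return np.round(m.T@(np.array(P)-s["ee_pos"])*100,2),np.round(R.from_matrix(m.T@T).as_rotvec(),3)
E
python3 - <<'E'
from station import arm
from h import *
s=arm.state()
print(cmd(s,[.533,-.0466,.2],-23))
E
```

```text
(array([ 45.81, -39.81,   5.01]), array([-0.001,  0.001,  0.857]))
```

>>> move_arm([
  {"tx": 6, "ty": -5, "tz": 0, "wz": 0.1, "fingers": 0},
  {"tx": 12, "ty": -10, "tz": 0, "wz": 0.2, "fingers": 0},
  {"tx": 18, "ty": -15, "tz": 0, "wz": 0.3, "fingers": 0},
  {"tx": 24, "ty": -21, "tz": 0, "wz": 0.4, "fingers": 0},
  {"tx": 30, "ty": -26, "tz": 0, "wz": 0.5, "fingers": 0},
  {"tx": 35, "ty": -30, "tz": 1, "wz": 0.6, "fingers": 0},
  {"tx": 40, "ty": -35, "tz": 2, "wz": 0.7, "fingers": 0},
  {"tx": 44, "ty": -38, "tz": 4, "wz": 0.8, "fingers": 0},
  {"tx": 45.81, "ty": -39.81, "tz": 5, "wz": 0.857, "fingers": 0},
  {"tx": 45.81, "ty": -39.81, "tz": 5, "wz": 0.857, "fingers": 0},
  {"tx": 45.81, "ty": -39.81, "tz": 5, "wz": 0.857, "fingers": 0},
  {"tx": 45.81, "ty": -39.81, "tz": 5, "wz": 0.857, "fingers": 0},
  {"tx": 45.81, "ty": -39.81, "tz": 5, "wz": 0.857, "fingers": 0},
  {"tx": 45.81, "ty": -39.81, "tz": 5, "wz": 0.857, "fingers": 0},
])

```text
validation failed for argument at $.mo...
```

Run:
```python
from station import arm
from h import *
s=arm.state();print(s["clock"],s["ee_pos"],s["qpos"],s["grip_width"],s["contact_force"])
c=arm.get_calibration("wrist");p,d=arm.capture("wrist");np.savez("w1.npz",**c);np.save("w1d.npy",d)
print(c);cv2.imwrite("pics/w1.png",p)
```

```text
0.1 [ 0.29693794 -0.60577579  0.24954146] [ 1.03123188  0.57643401  0.02486163  1.43781593 -0.01498397  1.12896746
 -0.05645576] 0.9986039738190966 [0.11682304 0.3900016  0.07652735]
{'camera_matrix': array([[280.3375155 ,   0.        , 254.19866969],
       [  0.        , 280.3375155 , 191.3822181 ],
       [  0.        ,   0.        ,   1.        ]]), 'xyz': array([ 0.374384  , -0.56994824,  0.37392322]), 'rotation': array([ 0.83646271, -0.52182114, -0.08991886,  0.14123536])}
```

View pics/w1.png

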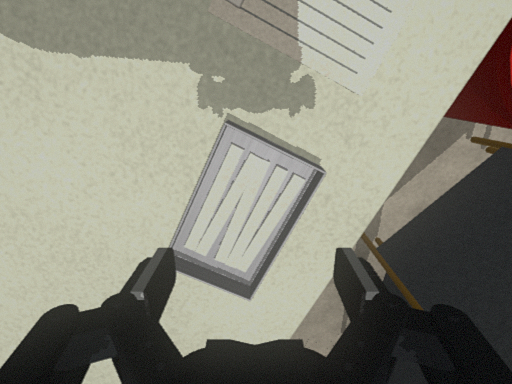

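The move was refused, so the arm has not moved. The wrist view shows only the tray below the start pose. I'll test with a short call.

>>> move_arm([
  {"wx": 0, "wy": 0, "wz": 0.1, "tx": 6, "ty": -5, "tz": 0, "fingers": 0},
  {"wx": 0, "wy": 0, "wz": 0.2, "tx": 12, "ty": -10, "tz": 0, "fingers": 0},
])

```text
clock: 0.4
ee_pos: [0.3481, -0.4906, 0.2491]
tool_rot: [0.992, 0.125, -0.0, -0.001]
contact_force: [2.0, -0.6, 0.2]
grip_width: 0.606
```

Run:
```python
from station import arm
from h import *
s=arm.state()
print(cmd(s,[.533,-.0466,.2],-23))
```

```text
(array([ 28.95, -38.4 ,   4.98]), array([-0.002,  0.001,  0.653]))
```

>>> move_arm([
  {"wx": 0, "wy": 0, "wz": 0.1, "tx": 4, "ty": -4.8, "tz": 0, "fingers": 0},
  {"wx": 0, "wy": 0, "wz": 0.2, "tx": 8, "ty": -9.6, "tz": 0, "fingers": 0},
  {"wx": 0, "wy": 0, "wz": 0.3, "tx": 12, "ty": -14.4, "tz": 0, "fingers": 0},
  {"wx": 0, "wy": 0, "wz": 0.4, "tx": 16, "ty": -20, "tz": 0, "fingers": 0},
  {"wx": 0, "wy": 0, "wz": 0.5, "tx": 20, "ty": -25, "tz": 0, "fingers": 0},
  {"wx": 0, "wy": 0, "wz": 0.6, "tx": 24, "ty": -30, "tz": 1, "fingers": 0},
  {"wx": 0, "wy": 0, "wz": 0.65, "tx": 27, "ty": -35, "tz": 3, "fingers": 0},
  {"wx": 0, "wy": 0, "wz": 0.65, "tx": 28.9, "ty": -38.4, "tz": 5, "fingers": 0},
  {"wx": 0, "wy": 0, "wz": 0.65, "tx": 28.9, "ty": -38.4, "tz": 5, "fingers": 0},
  {"wx": 0, "wy": 0, "wz": 0.65, "tx": 28.9, "ty": -38.4, "tz": 5, "fingers": 0},
  {"wx": 0, "wy": 0, "wz": 0.65, "tx": 28.9, "ty": -38.4, "tz": 5, "fingers": 0},
])

```text
clock: 1.78
ee_pos: [0.5325, -0.0483, 0.2002]
tool_rot: [0.98, -0.199, -0.0, -0.001]
contact_force: [-0.0, -0.4, 0.2]
grip_width: 0.001
```

Run:
```python
from station import arm
from h import *
s=arm.state();print(s["clock"],s["ee_pos"],s["qpos"],s["grip_width"],s["contact_force"])
c=arm.get_calibration("wrist");p,d=arm.capture("wrist");np.savez("w1.npz",**c);np.save("w1d.npy",d)
print(c);cv2.imwrite("pics/w2.png",p)
```

```text
1.775 [ 0.53248532 -0.04832484  0.20024347] [-0.08775294  0.42566657  0.13098329  1.8794977  -0.07417611  0.84124631
 -1.89080621] 0.0012008129542503856 [-0.0037826  -0.40995553  0.19850874]
{'camera_matrix': array([[280.3375155 ,   0.        , 254.19866969],
       [  0.        , 280.3375155 , 191.3822181 ],
       [  0.        ,   0.        ,   1.        ]]), 'xyz': array([ 0.61176666, -0.08307236,  0.32461105]), 'rotation': array([-0.54380353,  0.82221771,  0.14045951, -0.09223275])}
```

View pics/w2.png

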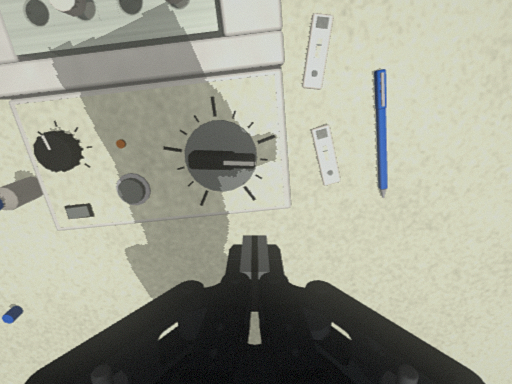

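Run:
```python
import cv2
p=cv2.imread("pics/w2.png")[85:215,100:300];cv2.imwrite("pics/c2.png",cv2.resize(p,None,fx=4,fy=4,interpolation=cv2.INTER_CUBIC))
```

```text
(no output)
```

View pics/c2.png

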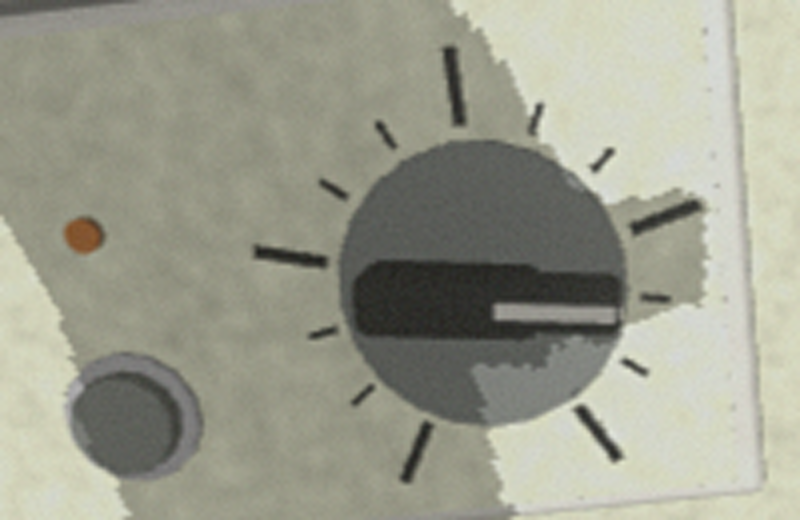

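Run:
```python
from h import *
c=dict(np.load("w1.npz"))
def w(x,y,z): return ray(c,100+(x+.5)/4-.5,85+(y+.5)/4-.5,z)
A=[(483,283,.067,-82,-60),(125,425,.072,-105,30)]
for a,r in((150,(416,453)),(75,(290,257)),(0,(455,86)),(-75,(666,217)),(-150,(599,433))):
    t=np.radians(a);A.append((*r,.062,-82+45*np.cos(t),-60+45*np.sin(t)))
W=np.array([w(*a[:3]) for a in A]);H=np.array([[a[3]/1e3,a[4]/1e3] for a in A])
wc=W[:,:2].mean(0);hc=H.mean(0)
yaw=np.angle(((W[:,:2]-wc)@[1,1j])@np.conj((H-hc)@[1,1j]))
Rm=np.array([[np.cos(yaw),-np.sin(yaw)],[np.sin(yaw),np.cos(yaw)]]);t=wc-Rm@hc
print("yaw",np.degrees(yaw),"t",t);print(((H@Rm.T+t)-W[:,:2])*1e3)
for a in(( -82,-60),(-105,30),(-60,85)):print(a,Rm@np.array(a)/1e3+t)
a=w(494,311,.088)[:2];b=w(618,315,.088)[:2];ax=Rm@[-.082,-.06]+t
for d in(b-a,b-ax):
    g=np.degrees(np.arctan2(d[1],d[0]));print("bar world",g,"min",(150-g+np.degrees(yaw))%360/5,np.hypot(*d))
```

```text
yaw -17.063784856450045 t [0.66828455 0.00172504]
[[-1.41930613  0.73945305]
 [-0.09003567  1.1275159 ]
 [ 1.13352771 -1.2181633 ]
 [-0.22077124 -1.32251679]
 [-0.65085572 -0.03714923]
 [ 0.27959363  0.68383801]
 [ 0.96784742  0.02702237]]
(-82, -60) [ 0.57228813 -0.03157192]
(-105, 30) [0.57670987 0.06121519]
(-60, 85) [0.6358679  0.10058939]
bar world -114.92708104023116 min 49.57265923675622 0.02677613963944053
bar world -114.7432412114334 min 49.53589127099668 0.0316224473848146
```

Run:
```python
from station import arm
from h import *
s=arm.state();ax=np.array([.5716,-.0308]);th=np.radians(-138)
u=lambda t:np.array([np.cos(t),np.sin(t)])
P=ax+.029*u(th)+.016*u(th-np.pi/2);print(P,cmd(s,[*P,.093],-48))
```

```text
[ 0.53934271 -0.03831447] (array([ 0.24, -1.17, 10.73]), array([-0.001,  0.001,  0.436]))
```

>>> move_arm([
  {"wx": 0, "wy": 0, "wz": 0.15, "tx": 0.1, "ty": -0.5, "tz": 2, "fingers": 0},
  {"wx": 0, "wy": 0, "wz": 0.3, "tx": 0.24, "ty": -1.17, "tz": 4, "fingers": 0},
  {"wx": 0, "wy": 0, "wz": 0.436, "tx": 0.24, "ty": -1.17, "tz": 6, "fingers": 0},
  {"wx": 0, "wy": 0, "wz": 0.436, "tx": 0.24, "ty": -1.17, "tz": 7.5, "fingers": 0},
  {"wx": 0, "wy": 0, "wz": 0.436, "tx": 0.24, "ty": -1.17, "tz": 9, "fingers": 0},
  {"wx": 0, "wy": 0, "wz": 0.436, "tx": 0.24, "ty": -1.17, "tz": 10, "fingers": 0},
  {"wx": 0, "wy": 0, "wz": 0.436, "tx": 0.24, "ty": -1.17, "tz": 10.7, "fingers": 0},
  {"wx": 0, "wy": 0, "wz": 0.436, "tx": 0.24, "ty": -1.17, "tz": 10.7, "fingers": 0},
  {"wx": 0, "wy": 0, "wz": 0.436, "tx": 0.24, "ty": -1.17, "tz": 10.7, "fingers": 0},
])

```text
clock: 2.95
ee_pos: [0.5396, -0.0384, 0.0937]
tool_rot: [0.914, -0.406, -0.0, -0.001]
contact_force: [-0.1, 0.2, -0.1]
grip_width: 0.001
```

Run:
```python
from station import arm
from h import *
s=arm.state();print(s["clock"],s["ee_pos"],s["qpos"][6],s["contact_force"])
m=R.from_quat(s["tool_rot"]).as_matrix();psi=np.degrees(np.arctan2(m[1,0],m[0,0]));print("psi",psi)
p,d=arm.capture("wrist");cv2.imwrite("pics/w3.png",p)
a=np.array([*([.5716,-.0308]-s["ee_pos"][:2]),0])@m*100;print("axis in tool",a)
for k in range(5,101,5):
    w=-np.radians(k);r=np.array([[np.cos(w),-np.sin(w)],[np.sin(w),np.cos(w)]]);t=a[:2]-r@a[:2];print(k,round(w,3),t.round(2))
```

```text
2.95 [ 0.53956193 -0.038353    0.0936591 ] -2.2196154414261633 [-0.14030422  0.1843412  -0.11278713]
psi -47.96295180458681
axis in tool [ 1.5843339  -2.88526145  0.00304871]
5 -0.087 [0.26 0.13]
10 -0.175 [0.53 0.23]
15 -0.262 [0.8  0.31]
20 -0.349 [1.08 0.37]
25 -0.436 [1.37 0.4 ]
30 -0.524 [1.65 0.41]
35 -0.611 [1.94 0.39]
40 -0.698 [2.23 0.34]
45 -0.785 [2.5  0.28]
50 -0.873 [2.78 0.18]
55 -0.96 [3.04 0.07]
60 -1.047 [ 3.29 -0.07]
65 -1.134 [ 3.53 -0.23]
70 -1.222 [ 3.75 -0.41]
75 -1.309 [ 3.96 -0.61]
80 -1.396 [ 4.15 -0.82]
85 -1.484 [ 4.32 -1.06]
90 -1.571 [ 4.47 -1.3 ]
95 -1.658 [ 4.6  -1.56]
100 -1.745 [ 4.7  -1.83]
```

View pics/w3.png

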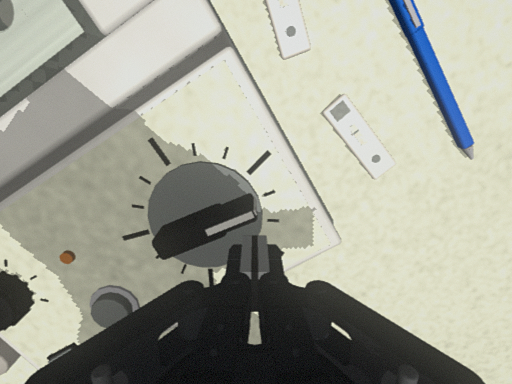

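The closed fingertip at pixel (255,245) stands clear of the bar, on the clockwise side of the pointer end (250,212). I'll start the arc.

>>> move_arm([
  {"wx": 0, "wy": 0, "wz": -0.087, "tx": 0.26, "ty": 0.13, "tz": 0, "fingers": 0},
  {"wx": 0, "wy": 0, "wz": -0.175, "tx": 0.53, "ty": 0.23, "tz": 0, "fingers": 0},
  {"wx": 0, "wy": 0, "wz": -0.262, "tx": 0.8, "ty": 0.31, "tz": 0, "fingers": 0},
  {"wx": 0, "wy": 0, "wz": -0.349, "tx": 1.08, "ty": 0.37, "tz": 0, "fingers": 0},
  {"wx": 0, "wy": 0, "wz": -0.436, "tx": 1.37, "ty": 0.4, "tz": 0, "fingers": 0},
  {"wx": 0, "wy": 0, "wz": -0.524, "tx": 1.65, "ty": 0.41, "tz": 0, "fingers": 0},
  {"wx": 0, "wy": 0, "wz": -0.611, "tx": 1.94, "ty": 0.39, "tz": 0, "fingers": 0},
  {"wx": 0, "wy": 0, "wz": -0.698, "tx": 2.23, "ty": 0.34, "tz": 0, "fingers": 0},
])

```text
clock: 4.0
ee_pos: [0.5518, -0.0571, 0.0941]
tool_rot: [0.998, -0.068, 0.0, -0.001]
contact_force: [-1.3, 1.0, 0.7]
grip_width: 0.002
```

```bash
cat > nxt.py <<'E'
from station import arm
from h import *
import sys
s=arm.state();print(s["clock"],s["ee_pos"],s["qpos"][6],s["contact_force"])
m=R.from_quat(s["tool_rot"]).as_matrix();psi=np.degrees(np.arctan2(m[1,0],m[0,0]));print("psi",psi)
p,d=arm.capture("wrist");cv2.imwrite(f"pics/{sys.argv[1]}.png",p)
p,d=arm.capture("top");cv2.imwrite(f"pics/{sys.argv[1]}t.png",cv2.resize(p[160:250,195:335],None,fx=5.5,fy=5.5,interpolation=cv2.INTER_CUBIC))
a=np.array([1.6,-2.9]);print("axis in tool",np.array([*([.5716,-.0308]-s["ee_pos"][:2]),0])@m*100)
a=(np.array([*([.5716,-.0308]-s["ee_pos"][:2]),0])@m*100)[:2]
for k in range(5,101,5):
    w=-np.radians(k);r=np.array([[np.cos(w),-np.sin(w)],[np.sin(w),np.cos(w)]]);t=a-r@a;print(k,round(w,3),t.round(2))
E
python3 nxt.py w4
```

```text
4.0 [ 0.55178792 -0.05711263  0.09410147] -1.6895497132454425 [-1.28760222  0.97198219  0.68330282]
psi -7.794674964836418
axis in tool [ 1.6060412  -2.87564578  0.00483385]
5 -0.087 [0.26 0.13]
10 -0.175 [0.52 0.24]
15 -0.262 [0.8  0.32]
20 -0.349 [1.08 0.38]
25 -0.436 [1.37 0.41]
30 -0.524 [1.65 0.42]
35 -0.611 [1.94 0.4 ]
40 -0.698 [2.22 0.36]
45 -0.785 [2.5  0.29]
50 -0.873 [2.78 0.2 ]
55 -0.96 [3.04 0.09]
60 -1.047 [ 3.29 -0.05]
65 -1.134 [ 3.53 -0.2 ]
70 -1.222 [ 3.76 -0.38]
75 -1.309 [ 3.97 -0.58]
80 -1.396 [ 4.16 -0.79]
85 -1.484 [ 4.33 -1.03]
90 -1.571 [ 4.48 -1.27]
95 -1.658 [ 4.61 -1.53]
100 -1.745 [ 4.72 -1.79]
```

View pics/w4.png

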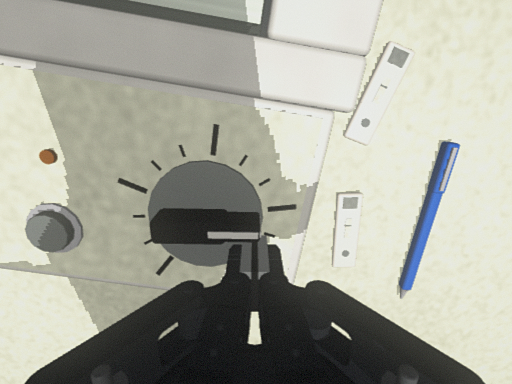

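The bar (centred on pixel (205,227)) is now in contact with the fingertip at about 1.6 N. I'll continue the arc by 100°.

>>> move_arm([
  {"wx": 0, "wy": 0, "wz": -0.087, "tx": 0.26, "ty": 0.13, "tz": 0, "fingers": 0},
  {"wx": 0, "wy": 0, "wz": -0.175, "tx": 0.52, "ty": 0.24, "tz": 0, "fingers": 0},
  {"wx": 0, "wy": 0, "wz": -0.262, "tx": 0.8, "ty": 0.32, "tz": 0, "fingers": 0},
  {"wx": 0, "wy": 0, "wz": -0.349, "tx": 1.08, "ty": 0.38, "tz": 0, "fingers": 0},
  {"wx": 0, "wy": 0, "wz": -0.436, "tx": 1.37, "ty": 0.41, "tz": 0, "fingers": 0},
  {"wx": 0, "wy": 0, "wz": -0.524, "tx": 1.65, "ty": 0.42, "tz": 0, "fingers": 0},
  {"wx": 0, "wy": 0, "wz": -0.611, "tx": 1.94, "ty": 0.4, "tz": 0, "fingers": 0},
  {"wx": 0, "wy": 0, "wz": -0.698, "tx": 2.22, "ty": 0.36, "tz": 0, "fingers": 0},
  {"wx": 0, "wy": 0, "wz": -0.785, "tx": 2.5, "ty": 0.29, "tz": 0, "fingers": 0},
  {"wx": 0, "wy": 0, "wz": -0.873, "tx": 2.78, "ty": 0.2, "tz": 0, "fingers": 0},
  {"wx": 0, "wy": 0, "wz": -0.96, "tx": 3.04, "ty": 0.09, "tz": 0, "fingers": 0},
  {"wx": 0, "wy": 0, "wz": -1.047, "tx": 3.29, "ty": -0.05, "tz": 0, "fingers": 0},
])

```text
clock: 5.6
ee_pos: [0.5844, -0.0618, 0.0941]
tool_rot: [0.898, 0.439, 0.0, -0.0]
contact_force: [-0.9, -0.7, -0.2]
grip_width: -0.005
```

```bash
python3 nxt.py w5
```

```text
5.6 [ 0.5844129  -0.06180384  0.09414899] -0.9035698608738815 [-0.94803205 -0.67016433 -0.2337695 ]
psi 52.08172002388509
axis in tool [ 1.65845509e+00 -2.91609480e+00  1.85294567e-03]
5 -0.087 [0.26 0.13]
10 -0.175 [0.53 0.24]
15 -0.262 [0.81 0.33]
20 -0.349 [1.1  0.39]
25 -0.436 [1.39 0.43]
30 -0.524 [1.68 0.44]
35 -0.611 [1.97 0.42]
40 -0.698 [2.26 0.38]
45 -0.785 [2.55 0.32]
50 -0.873 [2.83 0.23]
55 -0.96 [3.1  0.12]
60 -1.047 [ 3.35 -0.02]
65 -1.134 [ 3.6  -0.18]
70 -1.222 [ 3.83 -0.36]
75 -1.309 [ 4.05 -0.56]
80 -1.396 [ 4.24 -0.78]
85 -1.484 [ 4.42 -1.01]
90 -1.571 [ 4.57 -1.26]
95 -1.658 [ 4.71 -1.52]
100 -1.745 [ 4.82 -1.79]
```

View pics/w5.png

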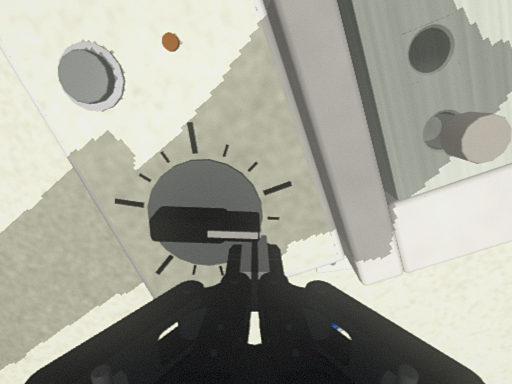

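Run:
```python
from station import arm
from h import *
c=arm.get_calibration("wrist");s=arm.state();p,d=arm.capture("wrist")
v,u=np.mgrid[:384,:512];K=c["camera_matrix"]
q=np.stack([(u-K[0,2])/K[0,0]*d,(v-K[1,2])/K[1,1]*d,d],-1).reshape(-1,3)
W=q@R.from_quat(c["rotation"]).as_matrix().T+c["xyz"]
T=(W-s["ee_pos"])@R.from_quat(s["tool_rot"]).as_matrix()
ok=(d.ravel()>0)&(v.ravel()>235)&(p.max(2).ravel()<90)&(d.ravel()<.2)
T=T[ok]*1000
for lo in range(0,110,8):
    k=(np.abs(T[:,1])>=lo)&(np.abs(T[:,1])<lo+8)&(T[:,2]<25)&(np.abs(T[:,0])<40)
    if k.any():print(lo,k.sum(),"max z",np.percentile(T[k,2],[50,95,100]).round(1),"x",np.percentile(T[k,0],[0,50,100]).round(1))
# tubes height/pos in heater frame
y=np.radians(-16.9);print("tube px",[ray(c,*a,.119) for a in((482,138),(432,48))])
```

```text
0 5775 max z [-55.4  -6.8  11.8] x [-12.   11.1  20.1]
8 5985 max z [-58.7  -2.   12. ] x [ 5.3 16.3 20.5]
16 3228 max z [-39.8 -26.1   7.1] x [-11.7  10.4  20.2]
24 4017 max z [-40.6 -30.    6.9] x [-12.4   8.7  15.4]
32 6089 max z [-52.8 -36.1   7.2] x [-11.9   6.6  15.1]
40 4377 max z [-60.1 -45.4   6.8] x [-8.4 11.2 15.3]
48 2658 max z [-64.7 -54.3   7.6] x [ 6.6 11.6 15.4]
56 704 max z [-67.7 -62.  -57.4] x [ 9.3 11.7 14.5]
tube px [array([ 0.69196029, -0.05716744,  0.119     ]), array([ 0.6910153 , -0.02021767,  0.119     ])]
```

The linkages are 26 mm or more above the TCP beyond |y| = 16 mm, so they clear the tubes. I'll continue 80°, leaving about 16°.

>>> move_arm([
  {"wx": 0, "wy": 0, "wz": -0.087, "tx": 0.26, "ty": 0.13, "tz": 0, "fingers": 0},
  {"wx": 0, "wy": 0, "wz": -0.175, "tx": 0.53, "ty": 0.24, "tz": 0, "fingers": 0},
  {"wx": 0, "wy": 0, "wz": -0.262, "tx": 0.81, "ty": 0.33, "tz": 0, "fingers": 0},
  {"wx": 0, "wy": 0, "wz": -0.349, "tx": 1.1, "ty": 0.39, "tz": 0, "fingers": 0},
  {"wx": 0, "wy": 0, "wz": -0.436, "tx": 1.39, "ty": 0.43, "tz": 0, "fingers": 0},
  {"wx": 0, "wy": 0, "wz": -0.524, "tx": 1.68, "ty": 0.44, "tz": 0, "fingers": 0},
  {"wx": 0, "wy": 0, "wz": -0.611, "tx": 1.97, "ty": 0.42, "tz": 0, "fingers": 0},
  {"wx": 0, "wy": 0, "wz": -0.698, "tx": 2.26, "ty": 0.38, "tz": 0, "fingers": 0},
  {"wx": 0, "wy": 0, "wz": -0.785, "tx": 2.55, "ty": 0.32, "tz": 0, "fingers": 0},
  {"wx": 0, "wy": 0, "wz": -0.873, "tx": 2.83, "ty": 0.23, "tz": 0, "fingers": 0},
  {"wx": 0, "wy": 0, "wz": -0.96, "tx": 3.1, "ty": 0.12, "tz": 0, "fingers": 0},
  {"wx": 0, "wy": 0, "wz": -1.047, "tx": 3.35, "ty": -0.02, "tz": 0, "fingers": 0},
  {"wx": 0, "wy": 0, "wz": -1.134, "tx": 3.6, "ty": -0.18, "tz": 0, "fingers": 0},
  {"wx": 0, "wy": 0, "wz": -1.222, "tx": 3.83, "ty": -0.36, "tz": 0, "fingers": 0},
  {"wx": 0, "wy": 0, "wz": -1.309, "tx": 4.05, "ty": -0.56, "tz": 0, "fingers": 0},
  {"wx": 0, "wy": 0, "wz": -1.396, "tx": 4.24, "ty": -0.78, "tz": 0, "fingers": 0},
])

```text
clock: 7.75
ee_pos: [0.605, -0.0237, 0.0943]
tool_rot: [0.408, 0.913, 0.001, 0.001]
contact_force: [1.7, -0.7, -1.3]
grip_width: 0.002
```

```bash
python3 nxt.py w6|head -7
python3 - <<'E'
import cv2
p=cv2.imread("pics/w6.png")[110:290,90:310];cv2.imwrite("pics/c6.png",cv2.resize(p,None,fx=3.3,fy=3.3,interpolation=cv2.INTER_CUBIC))
E
```

```text
7.75 [ 0.60502937 -0.02372129  0.09428306] 0.14101513137991345 [ 1.71563157 -0.67828957 -1.26404551]
psi 131.82631914110937
axis in tool [ 1.70183606 -2.96311041 -0.00643807]
5 -0.087 [0.26 0.14]
10 -0.175 [0.54 0.25]
15 -0.262 [0.82 0.34]
20 -0.349 [1.12 0.4 ]
```

View pics/c6.png

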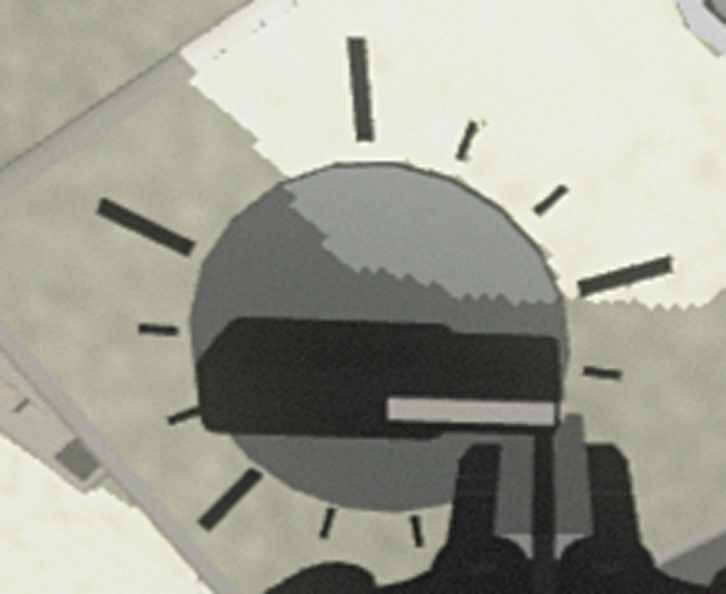

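View pics/w6t.png

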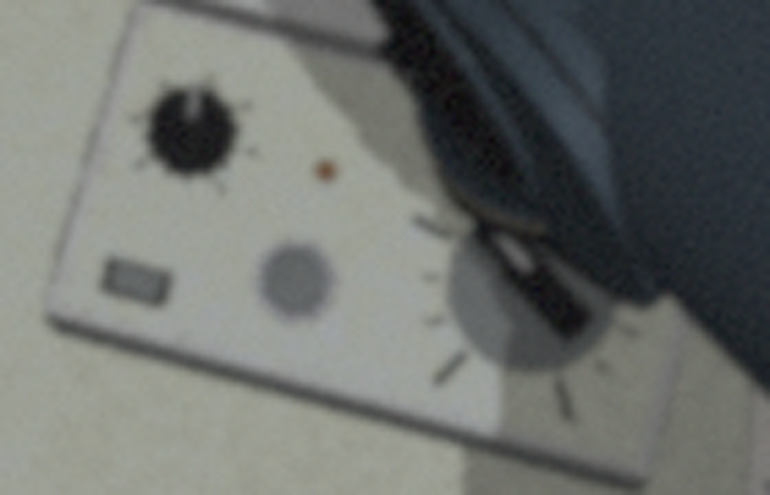

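```bash
cat > ang.py <<'E'
from h import *
def ang(c,wp,l15,l45=None,scale=3.3,off=(90,110)):
    w=lambda x,y,z:ray(c,off[0]+(x+.5)/scale-.5,off[1]+(y+.5)/scale-.5,z)[:2]
    A=lambda d:np.degrees(np.arctan2(d[1],d[0]))
    g=A(w(*wp[1],.088)-w(*wp[0],.088));l=A(w(*l15[1],.062)-w(*l15[0],.062))
    print("bar",g,"line15",l,"ptr minutes by line",15+(l-g)/5,"tip",w(*wp[1],.088))
E
python3 - <<'E'
from station import arm
from ang import *
c=arm.get_calibration("wrist")
ang(c,((388,409),(555,412)),((580,289),(671,264)))
E
```

```text
bar 40.547117908698986 line15 58.08620589370235 ptr minutes by line 18.507817597000674 tip [ 0.59658779 -0.01178943]
```

>>> move_arm([
  {"wx": 0, "wy": 0, "wz": -0.087, "tx": 0.26, "ty": 0.14, "tz": 0, "fingers": 0},
  {"wx": 0, "wy": 0, "wz": -0.175, "tx": 0.54, "ty": 0.25, "tz": 0, "fingers": 0},
  {"wx": 0, "wy": 0, "wz": -0.262, "tx": 0.82, "ty": 0.34, "tz": 0, "fingers": 0},
  {"wx": 0, "wy": 0, "wz": -0.3, "tx": 0.95, "ty": 0.37, "tz": 0, "fingers": 0},
  {"wx": 0, "wy": 0, "wz": -0.3, "tx": 0.95, "ty": 0.37, "tz": 0, "fingers": 0},
  {"wx": 0, "wy": 0, "wz": -0.3, "tx": 0.95, "ty": 0.37, "tz": 0, "fingers": 0},
])

```text
clock: 8.6
ee_pos: [0.6012, -0.0139, 0.0942]
tool_rot: [0.268, 0.963, 0.001, 0.0]
contact_force: [1.0, 0.0, -0.3]
grip_width: -0.002
```

```bash
python3 nxt.py w7|head -4
python3 - <<'E'
import cv2
p=cv2.imread("pics/w7.png")[110:290,90:310];cv2.imwrite("pics/c7.png",cv2.resize(p,None,fx=3.3,fy=3.3,interpolation=cv2.INTER_CUBIC))
E
```

```text
8.6 [ 0.60123743 -0.01393249  0.09420835] 0.36601853143486585 [ 1.00616494  0.00561877 -0.33354591]
psi 148.856285152233
axis in tool [ 1.66422172 -2.97644639 -0.00591424]
5 -0.087 [0.27 0.13]
```

View pics/c7.png

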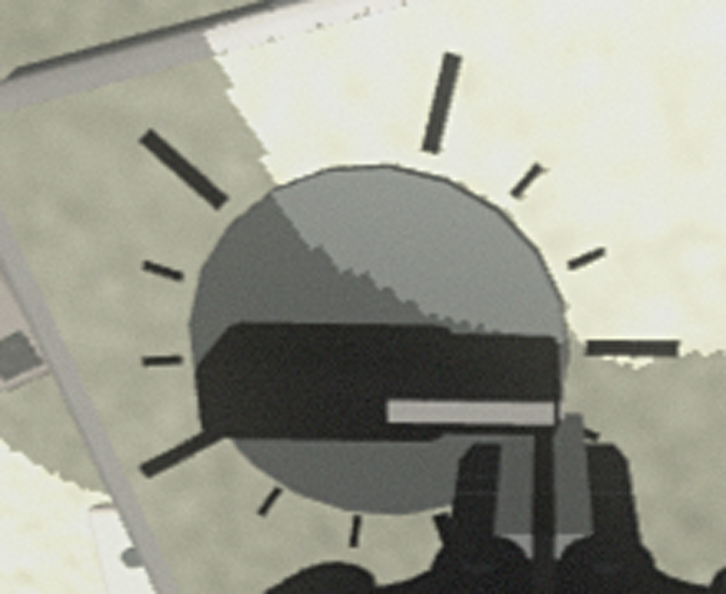

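Run:
```python
from station import arm
from ang import *
c=arm.get_calibration("wrist")
ang(c,((388,411),(555,413)),((587,348),(678,348)))
# tool moves: retreat clockwise 20deg, 12mm along -x, and vector to button
s=arm.state();print(cmd(s,[.5756,.062,.13],148.86))
```

```text
bar 58.03260228842392 line15 58.80664115269532 ptr minutes by line 15.15480777285428 tip [ 0.58974019 -0.00565751]
(array([ 6.12,  5.19, -3.57]), array([0.002, 0.   , 0.001]))
```

>>> move_arm([
  {"wx": 0, "wy": 0, "wz": 0, "tx": -0.4, "ty": 0, "tz": 0, "fingers": 0},
  {"wx": 0, "wy": 0, "wz": 0, "tx": -1.0, "ty": 0, "tz": 0, "fingers": 0},
  {"wx": 0, "wy": 0, "wz": 0, "tx": -1.0, "ty": 0, "tz": -2, "fingers": 0},
  {"wx": 0, "wy": 0, "wz": 0, "tx": -1.0, "ty": 0, "tz": -5, "fingers": 0},
  {"wx": 0, "wy": 0, "wz": 0, "tx": 2, "ty": 2, "tz": -7, "fingers": 0},
  {"wx": 0, "wy": 0, "wz": 0, "tx": 6.12, "ty": 5.19, "tz": -7, "fingers": 0},
  {"wx": 0, "wy": 0, "wz": 0, "tx": 6.12, "ty": 5.19, "tz": -7, "fingers": 0},
  {"wx": 0, "wy": 0, "wz": 0, "tx": 6.12, "ty": 5.19, "tz": -7, "fingers": 0},
  {"wx": 0, "wy": 0, "wz": 0, "tx": 6.12, "ty": 5.19, "tz": -7, "fingers": 0},
])

```text
clock: 9.82
ee_pos: [0.576, 0.0607, 0.1644]
tool_rot: [0.269, 0.963, 0.001, 0.001]
contact_force: [-0.7, -0.3, -0.3]
grip_width: 0.0
```

```bash
python3 nxt.py w8|head -4; cat pics/w8.png >/dev/null
```

```text
9.825 [0.57597662 0.06073058 0.16440064] 0.29994134454130605 [-0.72890511 -0.31857259 -0.29531166]
psi 148.7940644717223
axis in tool [-4.36800409e+00 -8.05546361e+00 -7.74196607e-03]
5 -0.087 [ 0.69 -0.41]
```

View pics/w8.png

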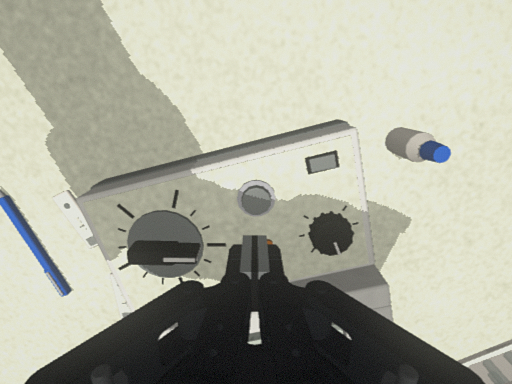

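View pics/w8t.png

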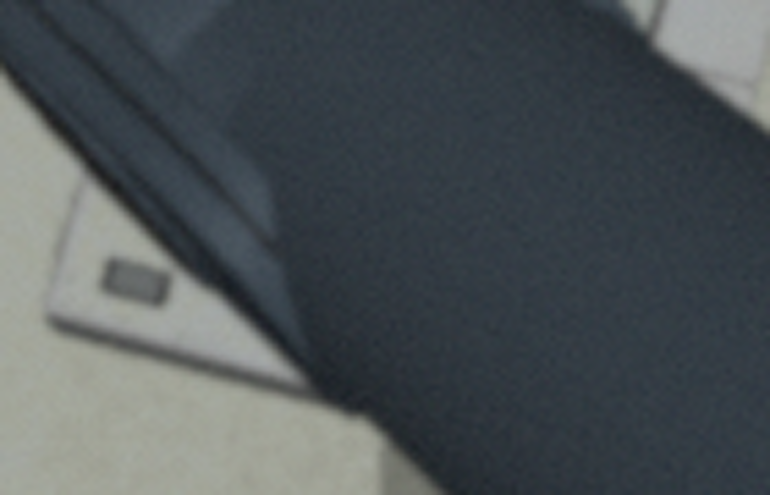

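Run:
```python
import cv2
p=cv2.imread("pics/w8.png")[165:295,105:295];cv2.imwrite("pics/c8.png",cv2.resize(p,None,fx=4,fy=4,interpolation=cv2.INTER_CUBIC))
```

```text
(no output)
```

View pics/c8.png

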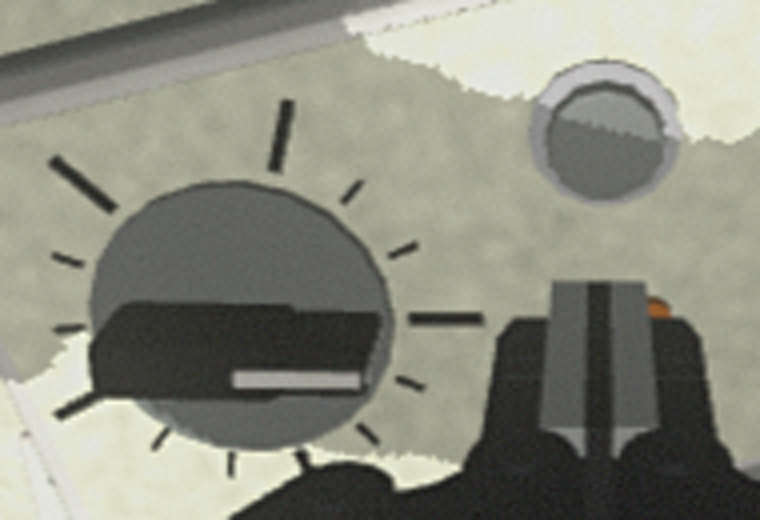

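Run:
```python
from station import arm
from ang import *
c=arm.get_calibration("wrist");s=arm.state()
ang(c,((232,379),(360,381)),((409,319),(484,319)),scale=4,off=(105,165))
B=ray(c,105+605.5/4-.5,165+142/4-.5,.072);print("button",B)
print(cmd(s,[(B[0]+.5760)/2,(B[1]+.0618)/2,.092],148.8))
```

```text
bar 57.663876320368466 line15 58.70457083076067 ptr minutes by line 15.208138902078442 tip [ 0.58928442 -0.00566602]
button [0.57554028 0.06193055 0.072     ]
(array([0.06, 0.07, 7.22]), array([0.001, 0.   , 0.   ]))
```

The pointer is about 1° from the 15-minute line and the fingertip is centred over the button, so I'll press in two stages.

>>> move_arm([
  {"wx": 0, "wy": 0, "wz": 0, "tx": 0.06, "ty": 0.07, "tz": 3, "fingers": 0},
  {"wx": 0, "wy": 0, "wz": 0, "tx": 0.06, "ty": 0.07, "tz": 5.5, "fingers": 0},
  {"wx": 0, "wy": 0, "wz": 0, "tx": 0.06, "ty": 0.07, "tz": 6.8, "fingers": 0},
  {"wx": 0, "wy": 0, "wz": 0, "tx": 0.06, "ty": 0.07, "tz": 7.2, "fingers": 0},
  {"wx": 0, "wy": 0, "wz": 0, "tx": 0.06, "ty": 0.07, "tz": 7.4, "fingers": 0},
  {"wx": 0, "wy": 0, "wz": 0, "tx": 0.06, "ty": 0.07, "tz": 7.6, "fingers": 0},
  {"wx": 0, "wy": 0, "wz": 0, "tx": 0.06, "ty": 0.07, "tz": 7.7, "fingers": 0},
  {"wx": 0, "wy": 0, "wz": 0, "tx": 0.06, "ty": 0.07, "tz": 7.8, "fingers": 0},
  {"wx": 0, "wy": 0, "wz": 0, "tx": 0.06, "ty": 0.07, "tz": 7.8, "fingers": 0},
])

```text
clock: 11.05
ee_pos: [0.5761, 0.062, 0.0865]
tool_rot: [0.269, 0.963, 0.001, 0.001]
contact_force: [0.0, -0.6, 2.6]
grip_width: 0.001
```

>>> move_arm([
  {"wx": 0, "wy": 0, "wz": 0, "tx": 0, "ty": 0, "tz": 0.08, "fingers": 0},
  {"wx": 0, "wy": 0, "wz": 0, "tx": 0, "ty": 0, "tz": 0.16, "fingers": 0},
  {"wx": 0, "wy": 0, "wz": 0, "tx": 0, "ty": 0, "tz": 0.2, "fingers": 0},
  {"wx": 0, "wy": 0, "wz": 0, "tx": 0, "ty": 0, "tz": 0.2, "fingers": 0},
])

```text
clock: 11.55
ee_pos: [0.5762, 0.062, 0.0857]
tool_rot: [0.269, 0.963, 0.001, 0.001]
contact_force: [-4.7, -2.0, 17.0]
grip_width: 0.0
```

It is bottomed: 17 N, with the TCP stalled at 85.7 mm, so the tip is at 66.7 mm. I'll release straight up.

>>> move_arm([
  {"wx": 0, "wy": 0, "wz": 0, "tx": 0, "ty": 0, "tz": -0.3, "fingers": 0},
  {"wx": 0, "wy": 0, "wz": 0, "tx": 0, "ty": 0, "tz": -1.5, "fingers": 0},
  {"wx": 0, "wy": 0, "wz": 0, "tx": 0, "ty": 0, "tz": -4, "fingers": 0},
  {"wx": 0, "wy": 0, "wz": 0, "tx": 0, "ty": 0, "tz": -8, "fingers": 0},
  {"wx": 0, "wy": 0, "wz": 0, "tx": 0, "ty": 0, "tz": -11, "fingers": 0},
  {"wx": 0, "wy": 0, "wz": 0, "tx": 0, "ty": 0, "tz": -11, "fingers": 0},
  {"wx": 0, "wy": 0, "wz": 0, "tx": 0, "ty": 0, "tz": -11, "fingers": 0},
])

```text
clock: 12.42
ee_pos: [0.5755, 0.0617, 0.1954]
tool_rot: [0.269, 0.963, 0.0, 0.001]
contact_force: [0.2, -0.1, 0.2]
grip_width: 0.001
```

```bash
python3 nxt.py w9|head -2;python3 - <<'E'
from station import arm
from h import *
np.savez("w9.npz",**arm.get_calibration("wrist"))
p=cv2.imread("pics/w9.png")[130:290,120:310];cv2.imwrite("pics/c9.png",cv2.resize(p,None,fx=3.7,fy=3.7,interpolation=cv2.INTER_CUBIC))
E
```

```text
12.425 [0.5755327  0.0616515  0.19535019] 0.3300492749696591 [ 0.1549103  -0.14797137  0.16770904]
psi 148.79235658868785
```

View pics/c9.png

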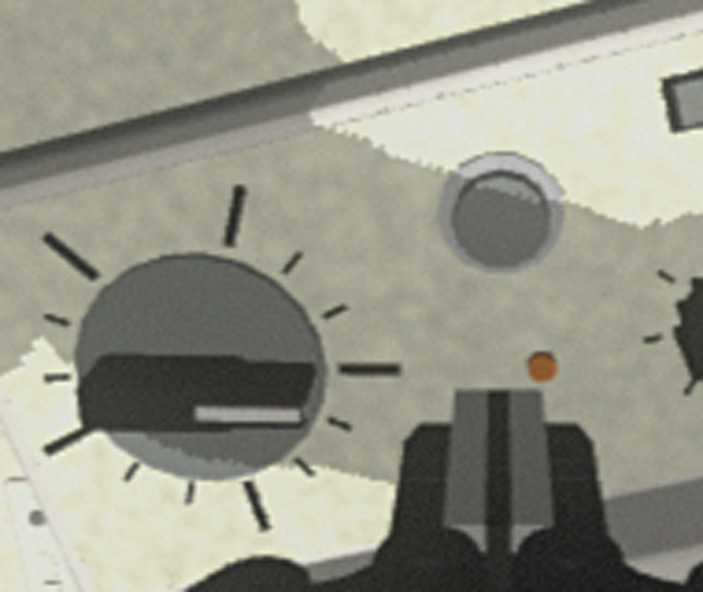

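Run:
```python
from station import arm
from ang import *
c=dict(np.load("w9.npz"))
ang(c,((195,413),(300,416)),((340,370),(400,370)),scale=3.7,off=(120,130))
print(ray(c,120+500/3.7,130+220/3.7,.072))
p,d=arm.capture("wrist")
v,u=np.mgrid[:384,:512];K=c["camera_matrix"]
q=np.stack([(u-K[0,2])/K[0,0]*d,(v-K[1,2])/K[1,1]*d,d],-1)
W=q@R.from_quat(c["rotation"]).as_matrix().T+c["xyz"]
z=W[...,2];print("button z",np.median(z[186:193,251:259]),"deck z",np.median(z[205:212,220:235]))
```

```text
bar 56.87818124086304 line15 58.73071826727349 ptr minutes by line 15.370507405282089 tip [ 0.58905706 -0.00574591]
[0.57578947 0.06156849 0.072     ]
button z 0.07265249550243401 deck z 0.06349038943998175
```

```bash
python3 -c "
from station import arm
print(arm.sign_off(), arm.state()['clock'])"
```

```text
the job is handed in; nothing more can be done
the job is handed in; nothing more can be done
```

I set the timer dial to 15 minutes, pressed the start button to the bottom and let it up again. The job is handed in at about 12.5 s of the 54 s allowed; no verdict is reported.

- **Timer dial:** I pushed the grip bar anticlockwise from about 49.5 minutes with the closed fingertip. The contact force I read between moves was at most about 2.3 N. Three wrist pictures at the end put the pointer at 15.15, 15.2 and 15.4 minutes. The last of these, after the press, comes from the smallest view of the line. All are within 2° of the line, and 5° is allowed.
- **Start button:** The press stopped hard with the fingertip at 66.7 mm, about 5 mm of travel. The force there was 17 N, more than the 4 N it needs, with up to about 5 N sideways. After release the button's top measured 72.7 mm, so it is up.
- **Heater and surroundings:** The button measured the same place before and after the press, to within 0.5 mm, so the heater did not shift during it. I did not separately measure the tubes or the other items at the end, but nothing came near them. The arm stands clear at a height of 195 mm with no contact force.

The first move call was refused because its rows were not complete, and the arm did not move. Nothing else failed.

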